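# Lock the bean hopper onto the coffee grinder and open its gate

### The job

The washed bean hopper was only set down on the coffee grinder. Press it down and turn it clockwise (seen from above) until its lugs drop into the collar, then keep it pressed down and turn it on clockwise to the stop, so that it is locked with its steel gate tab straight over the front of the grinder. Only then push the gate tab in all the way so that beans can run down; leave everything else on the counter where it is.

Things in the scene. Friction and masses are not known exactly. Their poses are not given: they have to be found in the camera images.
- grinder: Compact coffee grinder, 136 mm wide, 200 mm deep, fixed to the counter: aluminium column at the back, black head, clear grounds bin in front. Origin on the counter, on the hopper's axis; z up, its front faces its -x. A black collar (outer diameter 124 mm) on top takes the hopper. Locked, the hopper has the grinder's own yaw (-0.04 to +0.06 rad), at a rigid stop.
- collar_rim (a point): Centre of the collar's rim, on the axis, 160 mm above the counter. An inner lip 8 mm thick has three slots at uneven angles, which the hopper's lugs fit in one way only: when the hopper's yaw is the grinder's + 0.61 rad (+-0.07). Pressed down there, it can be turned 0.61 rad clockwise to the stop, over a 2 mm catch near the slot; it cannot be turned back beyond the slot.
- drop_mark (a point): Wide raised steel-coloured mark on the collar's outside, 35 degrees round to the right of the front as seen by someone facing the grinder's front; 149 mm above the counter. The gate tab points over it where the lugs drop in. A narrow mark at the very front shows where the tab points when locked.
- hopper: Dark round bean hopper with fixed lid, about 0.35 kg, loose. Origin on its axis at the underside of its 120 mm flange; x runs from the gate side to the far side, z up. Height of the origin over the counter: 178 mm at the start (lugs lying on the collar, yaw 0.9 to 1.4 rad more than the grinder's), 173 mm keyed but not pressed, 160 to 162 mm pressed down, 164 mm locked and let go.
- seal (a point): Centre of the lower end of the hopper's spigot (78 mm diameter), 28 mm below its origin. Over the slots the hopper sinks 5 mm by its weight onto a sprung seal plate (4.5 N, then 0.4 N per mm more). Passing the catch needs it 16 to 18 mm below the start height, about 5 to 8 N of push; unpressed the lugs stay caught in the slots. Turning takes up to 0.3 Nm; the spigot keeps it centred.
- hopper_lid (a point): Centre of the flat top of the hopper's round black lid (133 mm diameter), 73 mm above the hopper's origin, under the grip bar; fingertips may press on the lid. Below it the hopper narrows to a neck of 100 mm diameter between 6 and 36 mm above its origin.
- grip_bar (a point): Centre of the top of the straight grey grip bar across the lid, 97 mm above the hopper's origin. The bar is 92 mm long (along y, at right angles to the gate), 20 mm wide and 24 mm high. The hopper can be turned by the bar, gripped, or pushed by two spread fingers standing on the lid on opposite sides of its two ends.
- hopper_gate (a joint): Slide gate in the hopper's neck: 0 is shut (tab pulled out), 0.028 m is fully pushed in (open); it starts at 0 to 0.003. It moves along the hopper's +x, towards the hopper's axis, with a friction of about 2 N, and stays where it is left.
- gate_tab (a point): Centre of the outer face of the gate's upright steel tab, 48 mm wide and 30 mm high, 5 mm thick, 26 mm above the hopper's origin; 103 mm from the hopper's axis when shut, 75 mm when fully in. Axes as the hopper's: the face looks to -x.
- mug: Orange mug, 101 mm high, to the right of the grinder; bystander. Origin at the centre of its underside.
- coffee_pod: White single-serve coffee pod with a brown lid, 51 mm wide and 44 mm high, at the grinder's front right; bystander. Origin at the centre of its underside.
- teaspoon: Steel teaspoon, 130 mm long, lying on the counter along the grinder's left side; bystander. Origin at the centre of its underside.
- honey_jar: Yellow honey canister with a press-on lid, 118 mm high, behind and left of the grinder; bystander. Origin at the centre of its underside.

How it is judged:
By the outcome, as a careful person would: the job done as asked, in the order asked, and still so for the second after the job is handed in, with the robot touching nothing.
It also fails if it takes over 48 s, if anything falls off the work surface, if the arm or the gripper's body presses on something with over 40 N, if the wrist force passes 120 N, or if a joint passes its speed limit or range.

### The arm

A 7-joint arm with a two-finger parallel gripper is mounted at the origin on a cart in front of the work surface, level with it; the furniture and walls round the work are solid. World frame = base frame: x ahead of the robot, y to its left, z up, the work surface at z = 0. Lengths are in m, angles in rad, forces in N, time in s.
With the tool pointing down it reaches from about 0.4 to 0.85 m from the base axis. Payload 4.5 kg.
Tool frame: the origin (TCP) lies between the finger pads; the fingertips stand r.tip_reach ahead of it and the grasp point (between the pads) lies 11 mm behind it (r.tip_reach is the distance from the TCP to the fingertips, in m); z points along the fingers, y is the line along which they close (so a half turn about z gives the same grasp; the last joint's range is limited). The gripper opens to 88 mm and grips with 3 to 60 N. Pads are 18 mm wide; open, the fingers measure 123 mm over their backs; the gripper's body (75 mm by 187 mm) begins 45 mm behind the grasp point.
Start: joints at [-1.115, 0.689, -0.195, 1.565, 0.157, 0.902, -0.215], TCP at [0.256, 0.57, 0.247] pointing down, gripper open.
Joint ranges: [-3.01, 3.01], [-0.46, 2.08], [-1.47, 1.51], [0.13, 2.56], [-1, 4.14], [0.04, 2.09], [-2.66, 2.66]. Speed limits (rad/s): [2.57, 2.57, 3.14, 3.14, 3.14, 3.14, 3.14].

### API

Orientations are given as a unit quaternion [x, y, z, w].
In Python, from plant import r, vision, workorder gives the robot as it stands.
- The arm moves only by the tool drive_tool, never from a script. Its argument "targets" is a list of rows, each an object of numbers: "tx", "ty", "tz": the shift along the world's x, y, z in units of 0.03 m (1.0 is 0.03 m); "wx", "wy", "wz": the turn, a rotation vector about the world's x, y, z in units of 60 degrees (1.0 is 60 degrees); "claw": the opening, from -1 (shut) to 1 (fully open). A call has exactly 8 rows; each row shifts and turns the commanded pose from where the row before left it; what a row does not reach is not made up. A row lasts 1/10 s, in which the tool goes at most 50 mm and 8.59 degrees, less where a joint would pass 70% of its speed; a pose out of reach is approached as far as the arm can. A call with a number of a shift or a turn outside -1 to 1 is refused whole. A call with a gripper value outside its range is refused whole. The fingers move at their own pace and stop on an object; "force" is the grip in N (left out, the last holds). Time passes only in rows, so rows that do not move let the fingers close, or fill a call up. It gives the time, the measured TCP pose, the force, the opening and the grip force at its end, in the units of the state.
- r.get_state(): the state, without advancing time (a new reading comes with each control period).
- vision.snapshot(name): name is "side" or "top"; returns a dict with "image" (420x560x3 uint8, blue, green, red), "range_z" (420x560 float32, m along the optical axis (not along the pixel's ray), 0 where there is no reading), "K" (3x3 intrinsics, pixels), "dist" ([k1, k2, p1, p2, k3] as OpenCV has them; the pictures are not rectified), "cam_to_world" (4x4, takes a point from camera to world coordinates). Camera axes: x right, y up, looking along -z (the intrinsics and any distortion apply to the point x, -y, -z); pixel columns grow to the right and rows downward; lengths in m; the calibration is good to about 2 mm. A picture is of the moment at which its call begins.
- workorder.finish_job(): hands the job in; it is judged then, once.
The state is a dict: "clock": time; "q": joint angles; "qd": joint speeds; "joint_torque": joint torques, N m; "tool_pos": TCP position; "eef_rot": TCP orientation; "contact_force": force on the tool from outside, world axes, zero at the start; "moment": the same for the moment, N m; "opening": opening from 0.0 (shut) to 1.0 (fully open); "finger_force": force on a finger pad.
Only numpy, scipy, OpenCV 4.12 (cv2) and the standard library are available. Lean on these libraries where they do the work, as an engineer would, in place of code of your own. Each camera call takes 0.05 s, during which the arm holds its last target. There are 200 camera calls.

## Working session

There is one attempt and no reset: what is moved stays moved. The work goes in short steps, Python scripts to look and compute and a tool call to move; the robot and the scene stay as the last step left them, time stands still between calls to the robot, and variables do not carry over. Pictures are saved under pics/ and viewed, at most 10 in all, crops included, and the job is handed in when it is done.

Besides the shell and the picture viewer there is one more tool, called in YAML: its name, and indented under it one key for each argument. drive_tool: Moves the arm, as the interface text tells. Its arguments: {"type":"object","properties":{"targets":{"type":"array","items":{"type":"object","properties":{"tx":{"type":"number"},"ty":{"type":"number"},"tz":{"type":"number"},"wx":{"type":"number"},"wy":{"type":"number"},"wz":{"type":"number"},"claw":{"type":"number"}}}},"force":{"type":"number"}},"required":["targets"]}

```bash
mkdir -p pics; cat > h.py <<'E'
import numpy as np, cv2
from plant import r, vision, workorder
def snap(n,f):
    s=vision.snapshot(n); np.savez(''+n+'.npz',**{k:np.array(v) for k,v in s.items()})
    cv2.imwrite('pics/'+f,s['image']); return s
def load(n): return np.load(''+n+'.npz')
def ray(s,u,v):
    p=cv2.undistortPoints(np.array([[[u,v]]],float),s['K'],s['dist'])[0,0]
    T=s['cam_to_world']; return T[:3,3],T[:3,:3]@np.array([p[0],-p[1],-1])
def at_z(s,u,v,z):
    o,d=ray(s,u,v); return o+d*(z-o[2])/d[2]
def dep(s,u,v):
    o,d=ray(s,u,v); return o+d*float(s['range_z'][int(v),int(u)])
E
python3 - <<'E'
from h import *
st=r.get_state(); print(st, r.tip_reach)
a=snap('top','top0.png');b=snap('side','side0.png')
for s in(a,b):print(s['cam_to_world'].round(3),s['K'].round(1))
E
```

```text
{'clock': 0.0, 'q': array([-1.11520197,  0.69003009, -0.19451522,  1.56634916,  0.15729044,
        0.9025212 , -0.21508121]), 'qd': array([-2.85958922e-06, -2.19366094e-04, -8.42616106e-04,  7.10953604e-05,
        7.74327031e-04,  1.28666098e-03,  3.32441175e-04]), 'joint_torque': array([ 7.05990897e-05, -5.27563155e+01, -1.26692455e+00, -1.53427362e+01,
       -5.26759133e-02,  6.79404155e-03,  1.73577687e-04]), 'tool_pos': array([0.25565726, 0.56962373, 0.24587993]), 'eef_rot': array([ 2.09288855e-01,  9.77853392e-01, -9.48451103e-04, -1.36748189e-04]), 'contact_force': array([0.37070958, 0.35087934, 0.44162776]), 'moment': array([-0.01030503,  0.04485975,  0.00627361]), 'finger_force': 0.0, 'opening': 0.9998165314303252} 0.008
[[ 0.006  0.998 -0.056  0.5  ]
 [-1.     0.005 -0.018 -0.381]
 [-0.018  0.056  0.998  1.023]
 [ 0.     0.     0.     1.   ]] [[388.    0.  277.4]
 [  0.  388.  214.2]
 [  0.    0.    1. ]]
[[-0.61   0.695 -0.38   0.122]
 [-0.793 -0.531  0.3   -0.042]
 [ 0.006  0.484  0.875  1.188]
 [ 0.     0.     0.     1.   ]] [[517.5   0.  278.3]
 [  0.  517.5 216.2]
 [  0.    0.    1. ]]
```

View pics/top0.png

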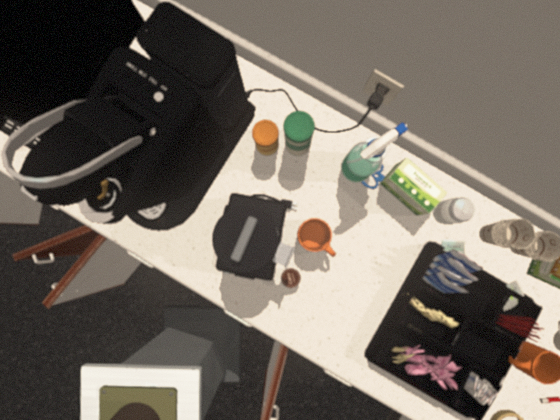

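View pics/side0.png

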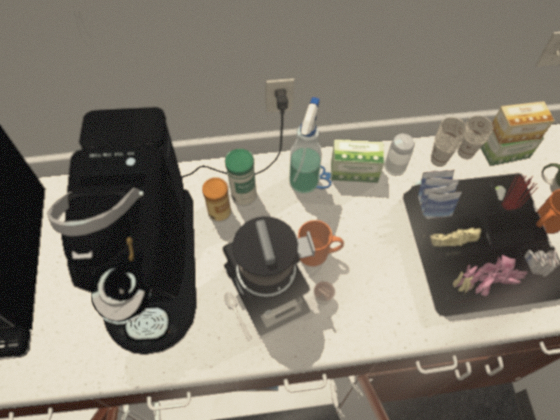

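The top view shows the hopper around (247,238), the bar from about (255,218) to (235,260), and the grey tab at about (284,253). The side view shows the bar from (260,222) to (270,262) and the tab at about (306,245). I'll enlarge both.

```bash
python3 - <<'E'
from h import *
a=load('top');b=load('side')
A=cv2.resize(a['image'][180:300,190:350],None,fx=5,fy=5,interpolation=cv2.INTER_CUBIC)
B=cv2.resize(b['image'][200:340,210:350],None,fx=4.2,fy=4.2,interpolation=cv2.INTER_CUBIC)
A=cv2.convertScaleAbs(A,alpha=1.8,beta=20);B=cv2.convertScaleAbs(B,alpha=1.6,beta=15)
cv2.imwrite('pics/A.png',A);cv2.imwrite('pics/B.png',B)
for n,s in(('top',a),('side',b)):
    z=s['range_z'].astype(float);vv,uu=np.mgrid[0:420,0:560]
    p=cv2.undistortPoints(np.stack([uu.ravel(),vv.ravel()],1).astype(float)[:,None],s['K'],s['dist'])[:,0]
    T=s['cam_to_world'];c=np.c_[p[:,0],-p[:,1],-np.ones(len(p))]*z.ravel()[:,None]
    P=c@T[:3,:3].T+T[:3,3]; P=P.reshape(420,560,3);np.save(n+'P.npy',P)
    box=(P[...,0]>.3)&(P[...,0]<.7)&(P[...,1]<-.15)&(P[...,1]>-.5)&(z>0)
    for lo,hi in((.262,.29),(.238,.258),(.15,.17),(.19,.22)):
        m=box&(P[...,2]>lo)&(P[...,2]<hi);q=P[m]
        if len(q)<5: print(n,lo,len(q));continue
        rc=cv2.minAreaRect(q[:,:2].astype(np.float32));print(n,lo,len(q),q.mean(0).round(4),rc, np.linalg.eigh(np.cov(q[:,:2].T))[1][:,1].round(3))
E
```

```text
top 0.262 772 [ 0.5521 -0.2595  0.2753] ((0.5731268525123596, -0.24966754019260406), (0.2444675862789154, 0.10291393846273422), 39.462223052978516) [-0.817 -0.577]
top 0.238 3119 [ 0.5021 -0.2965  0.2514] ((0.5503494739532471, -0.2532747983932495), (0.2810578942298889, 0.13274115324020386), 41.098751068115234) [-0.788 -0.615]
top 0.15 107 [ 0.6576 -0.1807  0.1602] ((0.6580263376235962, -0.1808622181415558), (0.002503367140889168, 0.10146136581897736), 53.96928024291992) [-0.812  0.584]
top 0.19 558 [ 0.5279 -0.3106  0.203 ] ((0.5599411129951477, -0.291872501373291), (0.30569154024124146, 0.10417944192886353), 48.986690521240234) [0.702 0.712]
side 0.262 596 [ 0.5327 -0.2696  0.2737] ((0.5699843168258667, -0.24722249805927277), (0.24357964098453522, 0.0974038690328598), 38.83616256713867) [-0.831 -0.557]
side 0.238 2733 [ 0.4952 -0.296   0.25  ] ((0.5497146248817444, -0.25402510166168213), (0.2806971073150635, 0.1338072419166565), 41.183231353759766) [-0.791 -0.612]
side 0.15 403 [ 0.4882 -0.2618  0.1582] ((0.5510886907577515, -0.24160654842853546), (0.2884584665298462, 0.09351451694965363), 29.651914596557617) [-0.882 -0.472]
side 0.19 527 [ 0.4983 -0.3239  0.2014] ((0.5394470691680908, -0.2696295976638794), (0.3122180104255676, 0.11352557688951492), 41.56401062011719) [0.705 0.709]
```

View pics/A.png

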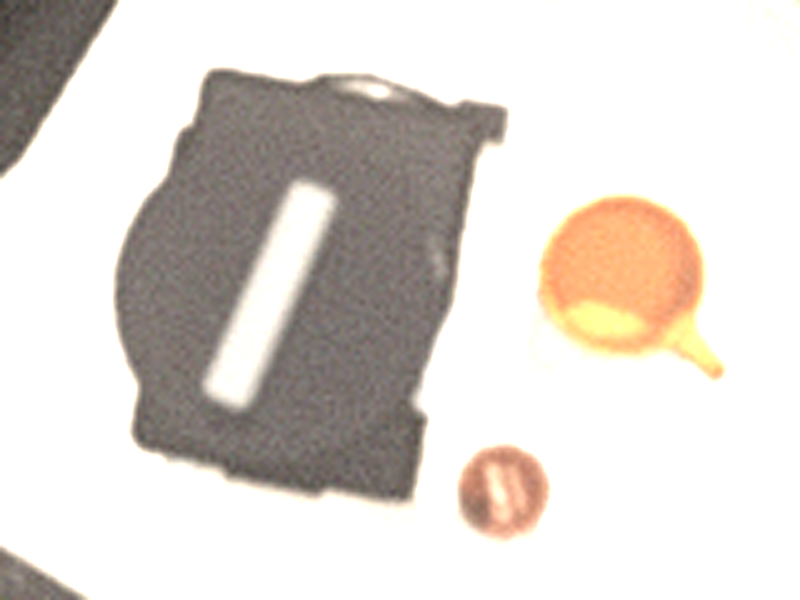

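View pics/B.png

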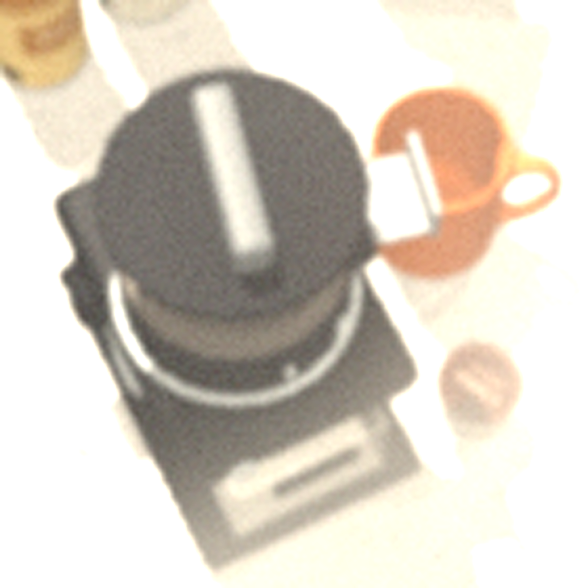

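The crops show the bar ends at crop A (315,190) and (228,400), the tab's top edge at crop B (412,133)-(437,228), and the grinder's front bottom edge at crop B about (220,570)-(420,470). The drop mark is near B (290,372). Next: the numbers.

```bash
python3 - <<'E'
from h import *
a=load('top');b=load('side')
def A(x,y,z):return at_z(a,190+x/5,180+y/5,z)
def B(x,y,z):return at_z(b,210+x/4.2,200+y/4.2,z)
def d(p,q):v=(q-p)[:2];return np.arctan2(v[1],v[0]).round(3),np.linalg.norm(v).round(4)
for n,p,q in(('A',A(315,190,.275),A(228,400,.275)),('B',B(210,88,.275),B(252,250,.275))):
    print('bar',n,((p+q)/2).round(4),d(q,p))
P=np.load('topP.npy')
# lid circle from top depth
for nm in('top','side'):
    P=np.load(nm+'P.npy')
    m=(abs(P[...,2]-.251)<.007)&(np.hypot(P[...,0]-.45,P[...,1]+.32)<.12)
    q=P[m][:,:2].astype(np.float32);print('lid',nm,cv2.minEnclosingCircle(cv2.convexHull(q)),P[m].mean(0))
p,q=B(412,133,.219),B(437,228,.219);print('tabtop',p.round(4),q.round(4),d(p,q),((p+q)/2).round(4))
# grinder sides
print('front top edge A z~.13?')
for z in(0,.05,.13,.15):
    print(z,'A front',d(A(140,440,z),A(410,497,z)),A(140,440,z).round(3),A(410,497,z).round(3),'B front',d(B(212,570,z),B(422,472,z)))
print('mark',B(290,372,.149).round(4))
S=np.load('sideP.npy')
for y in(380,420,460,500,540):print([S[200+int(y/4.2),210+int(x/4.2)].round(3).tolist() for x in(180,240,320,380)])
E
```

```text
bar A [ 0.4938 -0.3041  0.275 ] (np.float64(-0.384), np.float64(0.0874))
bar B [ 0.492  -0.3016  0.275 ] (np.float64(-0.415), np.float64(0.0869))
lid top ((0.4940623939037323, -0.30191993713378906), 0.06681358069181442) [ 0.49386728 -0.30267646  0.25158693]
lid side ((0.4935702383518219, -0.30254626274108887), 0.0675053820014) [ 0.4900414  -0.29993713  0.25012657]
tabtop [ 0.475  -0.4013  0.219 ] [ 0.4269 -0.378   0.219 ] (np.float64(2.69), np.float64(0.0534)) [ 0.4509 -0.3896  0.219 ]
front top edge A z~.13?
0 A front (np.float64(-1.768), np.float64(0.1453)) [ 0.415 -0.207  0.   ] [ 0.386 -0.349  0.   ] B front (np.float64(-1.778), np.float64(0.1313))
0.05 A front (np.float64(-1.768), np.float64(0.1382)) [ 0.419 -0.216  0.05 ] [ 0.392 -0.351  0.05 ] B front (np.float64(-1.778), np.float64(0.1258))
0.13 A front (np.float64(-1.768), np.float64(0.1268)) [ 0.425 -0.229  0.13 ] [ 0.401 -0.354  0.13 ] B front (np.float64(-1.778), np.float64(0.117))
0.15 A front (np.float64(-1.768), np.float64(0.124)) [ 0.427 -0.233  0.15 ] [ 0.403 -0.354  0.15 ] B front (np.float64(-1.778), np.float64(0.1147))
mark [ 0.4322 -0.2918  0.149 ]
[[0.467, -0.246, 0.14], [0.443, -0.268, 0.158], [0.426, -0.306, 0.13], [0.408, -0.331, 0.128]]
[[0.453, -0.235, 0.129], [0.432, -0.259, 0.133], [0.408, -0.292, 0.13], [0.402, -0.329, 0.08]]
[[0.439, -0.224, 0.121], [0.418, -0.249, 0.125], [0.404, -0.291, 0.083], [0.397, -0.328, 0.033]]
[[0.45, -0.227, 0.016], [0.414, -0.245, 0.074], [0.401, -0.29, 0.019], [0.386, -0.32, 0.001]]
[[0.438, -0.217, -0.001], [0.411, -0.242, 0.019], [0.388, -0.28, 0.002], [0.368, -0.306, 0.001]]
```

Hopper axis ≈ (0.4935, -0.3025), hopper yaw ≈ 1.14, grinder yaw ≈ -0.19 (front edge and narrow front mark agree). I'll check obstacle heights along the way.

```bash
python3 - <<'E'
from h import *
P=np.concatenate([np.load(n+'P.npy').reshape(-1,3) for n in('top','side')])
xs=np.arange(-.3,1.0,.1);ys=np.arange(.7,-.6,-.1)
print('y\\x',xs.round(1))
for y in ys: print(round(y,1),[ (round(float(q[:,2].max()),2) if len(q:=P[(abs(P[:,0]-x)<.05)&(abs(P[:,1]-y)<.05)]) else None) for x in xs])
E
```

```text
y\x [-0.3 -0.2 -0.1  0.   0.1  0.2  0.3  0.4  0.5  0.6  0.7  0.8  0.9]
0.7 [-0.85, -0.85, -0.85, -0.85, -0.85, -0.85, -0.85, -0.85, -0.85, -0.85, -0.49, None, None]
0.6 [-0.85, -0.85, -0.85, -0.85, -0.85, -0.85, None, -0.85, -0.86, -0.85, None, None, -0.74]
0.5 [None, None, -0.85, -0.85, -0.85, -0.85, None, -0.17, -0.19, None, None, -0.74, -0.74]
0.4 [None, None, -0.85, -0.85, -0.85, -0.85, -0.17, -0.17, -0.17, -0.0, 0.01, 0.05, None]
0.3 [None, None, -0.86, -0.85, -0.85, -0.85, -0.17, -0.17, -0.17, 0.01, 0.05, 0.05, None]
0.2 [None, None, None, 0.01, 0.0, -0.75, -0.85, -0.17, 0.0, 0.01, 0.28, 0.35, None]
0.1 [None, None, None, 0.02, 0.02, 0.0, -0.85, -0.1, 0.01, 0.04, 0.03, 0.36, 0.41]
0.0 [-0.85, None, None, 0.07, 1.19, 0.0, None, 0.01, 0.48, 0.53, 0.5, 0.38, 0.01]
-0.1 [-0.85, -0.76, -0.22, 0.05, 0.02, 0.0, -0.01, 0.01, 0.34, 0.53, 0.46, 0.39, 0.36]
-0.2 [-0.85, -0.75, -0.75, 0.0, 0.0, -0.0, 0.01, 0.14, 0.25, 0.37, 0.39, 0.39, 0.36]
-0.3 [-0.85, -0.85, -0.18, -0.17, -0.18, 0.0, 0.01, 0.27, 0.28, 0.26, 0.12, 0.36, 0.36]
-0.4 [-0.85, -0.85, -0.21, -0.17, -0.17, 0.01, 0.01, 0.22, 1.02, 0.14, 0.17, 0.17, 0.52]
-0.5 [-0.85, -0.85, -0.85, None, 0.01, 0.01, 0.01, 0.07, 0.11, 0.14, 0.27, 0.5, 0.51]
```

```bash
python3 - <<'E'
from h import *
P=np.load('sideP.npy').reshape(-1,3)
for y in np.arange(.16,-.22,-.04):
    print(round(y,2),[(z,P[(abs(P[:,1]-y)<.02)&(P[:,2]>z)&(P[:,0]<.9)&(P[:,2]<.9)][:,0].min().round(3)) for z in(.05,.15,.25,.3)])
E
```

```text
Traceback (most recent call last):
ValueError: zero-size array to reduction operation minimum which has no identity
```

drive_tool:
  targets:
    - {"ty": -1, "tz": 0.7}
    - {"ty": -1, "tz": 0.7}
    - {"ty": -1, "tz": 0.7}
    - {"ty": -1, "tz": 0.7}
    - {"ty": -1, "tz": 0.7}
    - {"ty": -1, "tz": 0.7}
    - {"ty": -1}
    - {"ty": -1}

```text
validation failed for argument at $.ta...
```

```bash
python3 - <<'E'
from h import *
P=np.load('sideP.npy').reshape(-1,3)
for y in np.arange(.16,-.22,-.04):
    print(round(y,2),[(z,P[(abs(P[:,1]-y)<.02)&(P[:,2]>z)&(P[:,0]<.9)&(P[:,2]<.9)][:,0].min(initial=9).round(3)) for z in(.05,.15,.25,.3)])
E
```

```text
0.16 [(0.05, np.float64(0.78)), (0.15, np.float64(0.78)), (0.25, np.float64(9.0)), (0.3, np.float64(9.0))]
0.12 [(0.05, np.float64(0.849)), (0.15, np.float64(0.85)), (0.25, np.float64(9.0)), (0.3, np.float64(9.0))]
0.08 [(0.05, np.float64(9.0)), (0.15, np.float64(9.0)), (0.25, np.float64(9.0)), (0.3, np.float64(9.0))]
0.04 [(0.05, np.float64(0.538)), (0.15, np.float64(0.538)), (0.25, np.float64(0.539)), (0.3, np.float64(0.603))]
-0.0 [(0.05, np.float64(0.521)), (0.15, np.float64(0.521)), (0.25, np.float64(0.522)), (0.3, np.float64(0.545))]
-0.04 [(0.05, np.float64(0.52)), (0.15, np.float64(0.52)), (0.25, np.float64(0.522)), (0.3, np.float64(0.543))]
-0.08 [(0.05, np.float64(0.532)), (0.15, np.float64(0.532)), (0.25, np.float64(0.532)), (0.3, np.float64(0.532))]
-0.12 [(0.05, np.float64(0.554)), (0.15, np.float64(0.554)), (0.25, np.float64(0.554)), (0.3, np.float64(0.554))]
-0.16 [(0.05, np.float64(0.599)), (0.15, np.float64(0.599)), (0.25, np.float64(0.599)), (0.3, np.float64(0.6))]
-0.2 [(0.05, np.float64(0.65)), (0.15, np.float64(0.65)), (0.25, np.float64(0.652)), (0.3, np.float64(0.654))]
```

drive_tool:
  targets:
    - {"tx": 0, "ty": -1, "tz": 0.7, "wx": 0, "wy": 0, "wz": 0, "claw": 1}
    - {"tx": 0, "ty": -1, "tz": 0.7, "wx": 0, "wy": 0, "wz": 0, "claw": 1}
    - {"tx": 0, "ty": -1, "tz": 0.7, "wx": 0, "wy": 0, "wz": 0, "claw": 1}
    - {"tx": 0, "ty": -1, "tz": 0.7, "wx": 0, "wy": 0, "wz": 0, "claw": 1}
    - {"tx": 0, "ty": -1, "tz": 0.7, "wx": 0, "wy": 0, "wz": 0, "claw": 1}
    - {"tx": 0, "ty": -1, "tz": 0.7, "wx": 0, "wy": 0, "wz": 0, "claw": 1}
    - {"tx": 0.5, "ty": -1, "tz": 0, "wx": 0, "wy": 0, "wz": 0, "claw": 1}
    - {"tx": 0.5, "ty": -1, "tz": 0, "wx": 0, "wy": 0, "wz": 0, "claw": 1}

```text
clock: 0.9
tool_pos: [0.2859, 0.3292, 0.3733]
eef_rot: [0.209, 0.978, 0.001, 0.0]
contact_force: [1.0, 0.2, 0.3]
opening: 1.001
finger_force: 0.0
```

drive_tool:
  targets:
    - {"tx": 0.4, "ty": -1, "tz": 0, "wx": 0, "wy": 0, "wz": 0, "claw": 1}
    - {"tx": 0.4, "ty": -1, "tz": 0, "wx": 0, "wy": 0, "wz": 0, "claw": 1}
    - {"tx": 0.4, "ty": -1, "tz": 0, "wx": 0, "wy": 0, "wz": 0, "claw": 1}
    - {"tx": 0.4, "ty": -1, "tz": 0, "wx": 0, "wy": 0, "wz": 0, "claw": 1}
    - {"tx": 0.4, "ty": -1, "tz": 0, "wx": 0, "wy": 0, "wz": 0, "claw": 1}
    - {"tx": 0.4, "ty": -1, "tz": 0, "wx": 0, "wy": 0, "wz": 0, "claw": 1}
    - {"tx": 0.4, "ty": -1, "tz": 0, "wx": 0, "wy": 0, "wz": 0, "claw": 1}
    - {"tx": 0.4, "ty": -1, "tz": 0, "wx": 0, "wy": 0, "wz": 0, "claw": 1}

```text
clock: 1.7
tool_pos: [0.3819, 0.0889, 0.3726]
eef_rot: [0.209, 0.978, -0.0, -0.0]
contact_force: [-0.3, -0.1, 0.8]
opening: 1.0
finger_force: 0.0
```

```bash
python3 -c "
from h import *
print(r.get_state()['q'].round(2))"
```

```text
[-0.28  0.21 -0.08  2.01  0.02  0.93  0.78]
```

drive_tool:
  targets:
    - {"tx": 0, "ty": -1, "tz": 0, "wx": 0, "wy": 0, "wz": 0, "claw": 1}
    - {"tx": 0, "ty": -1, "tz": 0, "wx": 0, "wy": 0, "wz": 0, "claw": 1}
    - {"tx": 0, "ty": -1, "tz": 0, "wx": 0, "wy": 0, "wz": 0, "claw": 1}
    - {"tx": 0, "ty": -1, "tz": 0, "wx": 0, "wy": 0, "wz": 0, "claw": 1}
    - {"tx": 0.2, "ty": -1, "tz": 0, "wx": 0, "wy": 0, "wz": 0, "claw": 1}
    - {"tx": 0.3, "ty": -1, "tz": 0, "wx": 0, "wy": 0, "wz": 0, "claw": 1}
    - {"tx": 0.3, "ty": -1, "tz": 0, "wx": 0, "wy": 0, "wz": 0, "claw": 1}
    - {"tx": 0.3, "ty": -1, "tz": 0, "wx": 0, "wy": 0, "wz": 0, "claw": 1}

```text
clock: 2.5
tool_pos: [0.4148, -0.1509, 0.3726]
eef_rot: [0.209, 0.978, 0.0, -0.0]
contact_force: [1.1, 0.7, -0.3]
opening: 1.001
finger_force: 0.0
```

drive_tool:
  targets:
    - {"tx": 0.5, "ty": -1, "tz": 0, "wx": 0, "wy": 0, "wz": 0, "claw": 1}
    - {"tx": 0.5, "ty": -1, "tz": 0, "wx": 0, "wy": 0, "wz": 0, "claw": 1}
    - {"tx": 0.5, "ty": -1, "tz": 0, "wx": 0, "wy": 0, "wz": 0, "claw": 1}
    - {"tx": 0.5, "ty": -1, "tz": 0, "wx": 0, "wy": 0, "wz": 0, "claw": 1}
    - {"tx": 0.6, "ty": -1, "tz": 0, "wx": 0, "wy": 0, "wz": 0, "claw": 1}
    - {"tx": 0, "ty": 0, "tz": 0, "wx": 0, "wy": 0, "wz": 0, "claw": 1}
    - {"tx": 0, "ty": 0, "tz": 0, "wx": 0, "wy": 0, "wz": 0, "claw": 1}
    - {"tx": 0, "ty": 0, "tz": 0, "wx": 0, "wy": 0, "wz": 0, "claw": 1}

```text
clock: 3.3
tool_pos: [0.4924, -0.2984, 0.3725]
eef_rot: [0.209, 0.978, 0.001, -0.001]
contact_force: [-0.0, -0.5, -0.5]
opening: 1.0
finger_force: 0.0
```

```bash
python3 -c "
from h import *
print(r.get_state()['q'].round(2))"
```

```text
[ 0.4   0.49  0.1   1.54 -0.06  1.11  1.67]
```

drive_tool:
  targets:
    - {"tx": 0.03, "ty": -0.13, "tz": -0.7, "wx": 0, "wy": 0, "wz": 0, "claw": 1}
    - {"tx": 0, "ty": 0, "tz": -0.7, "wx": 0, "wy": 0, "wz": 0, "claw": 1}
    - {"tx": 0, "ty": 0, "tz": -0.7, "wx": 0, "wy": 0, "wz": 0, "claw": 1}
    - {"tx": 0, "ty": 0, "tz": -0.7, "wx": 0, "wy": 0, "wz": 0, "claw": 1}
    - {"tx": 0, "ty": 0, "tz": -0.5, "wx": 0, "wy": 0, "wz": 0, "claw": 1}
    - {"tx": 0, "ty": 0, "tz": -0.3, "wx": 0, "wy": 0, "wz": 0, "claw": 1}
    - {"tx": 0, "ty": 0, "tz": 0, "wx": 0, "wy": 0, "wz": 0, "claw": 1}
    - {"tx": 0, "ty": 0, "tz": 0, "wx": 0, "wy": 0, "wz": 0, "claw": 1}

```text
clock: 4.1
tool_pos: [0.4941, -0.3034, 0.2655]
eef_rot: [0.209, 0.978, -0.0, 0.0]
contact_force: [0.5, -0.6, 0.4]
opening: 0.999
finger_force: 0.0
```

```bash
python3 - <<'E'
from h import *
b=snap('side','s1.png')
cv2.imwrite('pics/s1c.png',cv2.convertScaleAbs(cv2.resize(b['image'][180:330,190:340],None,fx=4,fy=4,interpolation=cv2.INTER_CUBIC),alpha=1.5,beta=10))
E
```

```text
(no output)
```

View pics/s1c.png

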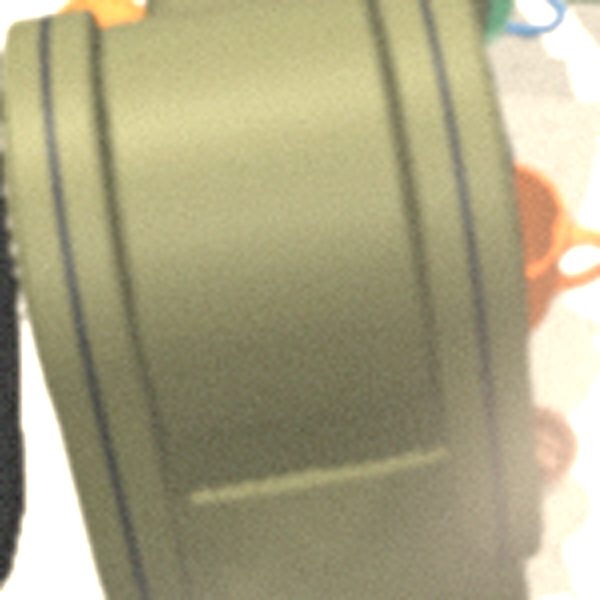

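The arm hides the hopper here, the mug and pod are untouched. I'll close by feel.

drive_tool:
  targets:
    - {"tx": 0, "ty": 0, "tz": -0.15, "wx": 0, "wy": 0, "wz": 0, "claw": -1}
    - {"tx": 0, "ty": 0, "tz": 0, "wx": 0, "wy": 0, "wz": 0, "claw": -1}
    - {"tx": 0, "ty": 0, "tz": 0, "wx": 0, "wy": 0, "wz": 0, "claw": -1}
    - {"tx": 0, "ty": 0, "tz": 0, "wx": 0, "wy": 0, "wz": 0, "claw": -1}
    - {"tx": 0, "ty": 0, "tz": 0, "wx": 0, "wy": 0, "wz": 0, "claw": -1}
    - {"tx": 0, "ty": 0, "tz": 0, "wx": 0, "wy": 0, "wz": 0, "claw": -1}
    - {"tx": 0, "ty": 0, "tz": 0, "wx": 0, "wy": 0, "wz": 0, "claw": -1}
    - {"tx": 0, "ty": 0, "tz": 0, "wx": 0, "wy": 0, "wz": 0, "claw": -1}
  force: 40

```text
clock: 4.95
tool_pos: [0.4938, -0.3037, 0.2603]
eef_rot: [0.209, 0.978, 0.0, 0.0]
contact_force: [0.1, 0.4, 0.1]
opening: 0.297
finger_force: 0.0
```

drive_tool:
  targets:
    - {"tx": 0, "ty": 0, "tz": 0, "wx": 0, "wy": 0, "wz": 0, "claw": -1}
    - {"tx": 0, "ty": 0, "tz": 0, "wx": 0, "wy": 0, "wz": 0, "claw": -1}
    - {"tx": 0, "ty": 0, "tz": 0, "wx": 0, "wy": 0, "wz": 0, "claw": -1}
    - {"tx": 0, "ty": 0, "tz": 0, "wx": 0, "wy": 0, "wz": 0, "claw": -1}
    - {"tx": 0, "ty": 0, "tz": 0, "wx": 0, "wy": 0, "wz": 0, "claw": -1}
    - {"tx": 0, "ty": 0, "tz": 0, "wx": 0, "wy": 0, "wz": 0, "claw": -1}
    - {"tx": 0, "ty": 0, "tz": 0, "wx": 0, "wy": 0, "wz": 0, "claw": -1}
    - {"tx": 0, "ty": 0, "tz": 0, "wx": 0, "wy": 0, "wz": 0, "claw": -1}

```text
clock: 5.75
tool_pos: [0.4938, -0.3036, 0.2602]
eef_rot: [0.209, 0.978, 0.0, -0.0]
contact_force: [0.0, 1.0, -0.8]
opening: 0.225
finger_force: 39.8
```

```bash
python3 -c "
from h import *
s=r.get_state()
print({k:s[k].round(2) for k in('contact_force','moment','q')})"
```

```text
{'contact_force': array([ 0.03,  0.96, -0.76]), 'moment': array([ 0.15, -0.05, -0.04]), 'q': array([ 0.42,  0.61,  0.09,  1.7 , -0.07,  0.83,  1.69])}
```

drive_tool:
  targets:
    - {"tx": 0, "ty": 0, "tz": -0.05, "wx": 0, "wy": 0, "wz": 0, "claw": -1}
    - {"tx": 0, "ty": 0, "tz": 0, "wx": 0, "wy": 0, "wz": -0.06, "claw": -1}
    - {"tx": 0, "ty": 0, "tz": 0, "wx": 0, "wy": 0, "wz": -0.07, "claw": -1}
    - {"tx": 0, "ty": 0, "tz": 0, "wx": 0, "wy": 0, "wz": -0.07, "claw": -1}
    - {"tx": 0, "ty": 0, "tz": 0, "wx": 0, "wy": 0, "wz": -0.07, "claw": -1}
    - {"tx": 0, "ty": 0, "tz": 0, "wx": 0, "wy": 0, "wz": -0.07, "claw": -1}
    - {"tx": 0, "ty": 0, "tz": 0, "wx": 0, "wy": 0, "wz": -0.07, "claw": -1}
    - {"tx": 0, "ty": 0, "tz": 0, "wx": 0, "wy": 0, "wz": -0.06, "claw": -1}

```text
clock: 6.55
tool_pos: [0.4946, -0.3035, 0.26]
eef_rot: [0.442, 0.897, 0.0, 0.001]
contact_force: [0.9, 1.4, 6.8]
opening: 0.22
finger_force: 39.8
```

```bash
python3 -c "
from h import *
s=r.get_state()
print({k:s[k].round(2) for k in('contact_force','moment','q')}, s['tool_pos'])
e=s['eef_rot'];print('yaw',2*np.arctan2(e[1],e[0])-np.pi/2)"
```

```text
{'contact_force': array([0.89, 1.44, 6.8 ]), 'moment': array([0.46, 0.18, 0.13]), 'q': array([ 0.33,  0.62,  0.23,  1.7 , -0.18,  0.84,  1.3 ])} [ 0.49456565 -0.30350848  0.26002833]
yaw 0.6550895270129957
```

drive_tool:
  targets:
    - {"tx": 0, "ty": 0, "tz": -0.05, "wx": 0, "wy": 0, "wz": 0, "claw": -1}
    - {"tx": 0, "ty": 0, "tz": 0, "wx": 0, "wy": 0, "wz": -0.03, "claw": -1}
    - {"tx": 0, "ty": 0, "tz": 0, "wx": 0, "wy": 0, "wz": -0.03, "claw": -1}
    - {"tx": 0, "ty": 0, "tz": 0, "wx": 0, "wy": 0, "wz": -0.03, "claw": -1}
    - {"tx": 0, "ty": 0, "tz": 0, "wx": 0, "wy": 0, "wz": -0.02, "claw": -1}
    - {"tx": 0, "ty": 0, "tz": 0, "wx": 0, "wy": 0, "wz": -0.02, "claw": -1}
    - {"tx": 0, "ty": 0, "tz": 0, "wx": 0, "wy": 0, "wz": 0, "claw": -1}
    - {"tx": 0, "ty": 0, "tz": 0, "wx": 0, "wy": 0, "wz": 0, "claw": -1}

```text
clock: 7.35
tool_pos: [0.4949, -0.3034, 0.2595]
eef_rot: [0.501, 0.866, 0.001, 0.001]
contact_force: [-1.7, 4.4, 12.6]
opening: 0.229
finger_force: 39.8
```

```bash
cat > st.py <<'E'
from h import *
s=r.get_state()
print({k:s[k].round(2) for k in('contact_force','moment','q')}, s['tool_pos'].round(4), s['opening'],s['clock'])
e=s['eef_rot'];print('yaw',2*np.arctan2(e[1],e[0])-np.pi/2)
E
python3 st.py
```

```text
{'contact_force': array([-1.67,  4.35, 12.57]), 'moment': array([0.67, 0.45, 0.05]), 'q': array([ 0.31,  0.63,  0.27,  1.71, -0.22,  0.84,  1.2 ])} [ 0.4949 -0.3034  0.2595] 0.2285717324535604 7.35
yaw 0.5215482405599801
```

drive_tool:
  targets:
    - {"tx": -0.01, "ty": 0.03, "tz": 0, "wx": 0, "wy": 0, "wz": -0.02, "claw": -1}
    - {"tx": 0, "ty": 0, "tz": 0, "wx": 0, "wy": 0, "wz": -0.02, "claw": -1}
    - {"tx": 0, "ty": 0, "tz": 0, "wx": 0, "wy": 0, "wz": -0.02, "claw": -1}
    - {"tx": 0, "ty": 0, "tz": 0, "wx": 0, "wy": 0, "wz": -0.02, "claw": -1}
    - {"tx": 0, "ty": 0, "tz": 0, "wx": 0, "wy": 0, "wz": -0.02, "claw": -1}
    - {"tx": 0, "ty": 0, "tz": 0, "wx": 0, "wy": 0, "wz": 0, "claw": -1}
    - {"tx": 0, "ty": 0, "tz": 0, "wx": 0, "wy": 0, "wz": 0, "claw": -1}
    - {"tx": 0, "ty": 0, "tz": 0, "wx": 0, "wy": 0, "wz": 0, "claw": -1}

```text
clock: 8.15
tool_pos: [0.4934, -0.3028, 0.2571]
eef_rot: [0.546, 0.838, -0.0, -0.0]
contact_force: [-0.7, -0.6, -2.2]
opening: 0.223
finger_force: 39.9
```

```bash
python3 st.py
```

```text
{'contact_force': array([-0.66, -0.55, -2.16]), 'moment': array([-0.01,  0.07,  0.01]), 'q': array([ 0.29,  0.63,  0.31,  1.71, -0.24,  0.84,  1.12])} [ 0.4934 -0.3028  0.2571] 0.222616474764568 8.15
yaw 0.41615099450044424
```

It dropped at yaw 0.416, as predicted. Pressing down next.

drive_tool:
  targets:
    - {"tx": 0, "ty": 0, "tz": -0.1, "wx": 0, "wy": 0, "wz": 0, "claw": -1}
    - {"tx": 0, "ty": 0, "tz": -0.1, "wx": 0, "wy": 0, "wz": 0, "claw": -1}
    - {"tx": 0, "ty": 0, "tz": -0.1, "wx": 0, "wy": 0, "wz": 0, "claw": -1}
    - {"tx": 0, "ty": 0, "tz": -0.1, "wx": 0, "wy": 0, "wz": 0, "claw": -1}
    - {"tx": 0, "ty": 0, "tz": -0.1, "wx": 0, "wy": 0, "wz": 0, "claw": -1}
    - {"tx": 0, "ty": 0, "tz": 0, "wx": 0, "wy": 0, "wz": 0, "claw": -1}
    - {"tx": 0, "ty": 0, "tz": 0, "wx": 0, "wy": 0, "wz": 0, "claw": -1}
    - {"tx": 0, "ty": 0, "tz": 0, "wx": 0, "wy": 0, "wz": 0, "claw": -1}

```text
clock: 8.95
tool_pos: [0.4942, -0.303, 0.243]
eef_rot: [0.546, 0.838, 0.0, 0.001]
contact_force: [0.0, 0.8, 6.6]
opening: 0.221
finger_force: 39.9
```

```bash
python3 st.py
```

```text
{'contact_force': array([0.04, 0.78, 6.62]), 'moment': array([0.09, 0.11, 0.05]), 'q': array([ 0.3 ,  0.65,  0.3 ,  1.73, -0.25,  0.8 ,  1.13])} [ 0.4942 -0.303   0.243 ] 0.22050106315848744 8.95
yaw 0.41626552122644833
```

drive_tool:
  targets:
    - {"tx": 0, "ty": 0, "tz": -0.02, "wx": 0, "wy": 0, "wz": -0.02, "claw": -1}
    - {"tx": 0, "ty": 0, "tz": 0, "wx": 0, "wy": 0, "wz": -0.04, "claw": -1}
    - {"tx": 0, "ty": 0, "tz": 0, "wx": 0, "wy": 0, "wz": -0.05, "claw": -1}
    - {"tx": 0, "ty": 0, "tz": 0, "wx": 0, "wy": 0, "wz": -0.06, "claw": -1}
    - {"tx": 0, "ty": 0, "tz": 0, "wx": 0, "wy": 0, "wz": -0.06, "claw": -1}
    - {"tx": 0, "ty": 0, "tz": 0, "wx": 0, "wy": 0, "wz": -0.06, "claw": -1}
    - {"tx": 0, "ty": 0, "tz": 0, "wx": 0, "wy": 0, "wz": -0.06, "claw": -1}
    - {"tx": 0, "ty": 0, "tz": 0, "wx": 0, "wy": 0, "wz": -0.06, "claw": -1}

```text
clock: 9.75
tool_pos: [0.4946, -0.3031, 0.2429]
eef_rot: [0.712, 0.702, 0.001, 0.001]
contact_force: [0.2, 0.9, 9.4]
opening: 0.223
finger_force: 39.9
```

```bash
python3 st.py
```

```text
{'contact_force': array([0.18, 0.88, 9.44]), 'moment': array([0.27, 0.24, 0.2 ]), 'q': array([ 0.23,  0.67,  0.43,  1.73, -0.36,  0.82,  0.81])} [ 0.4946 -0.3031  0.2429] 0.22322697909679065 9.75
yaw -0.01475525394493693
```

drive_tool:
  targets:
    - {"tx": 0, "ty": 0, "tz": 0, "wx": 0, "wy": 0, "wz": -0.03, "claw": -1}
    - {"tx": 0, "ty": 0, "tz": 0, "wx": 0, "wy": 0, "wz": -0.03, "claw": -1}
    - {"tx": 0, "ty": 0, "tz": 0, "wx": 0, "wy": 0, "wz": -0.03, "claw": -1}
    - {"tx": 0, "ty": 0, "tz": 0, "wx": 0, "wy": 0, "wz": -0.03, "claw": -1}
    - {"tx": 0, "ty": 0, "tz": 0, "wx": 0, "wy": 0, "wz": -0.03, "claw": -1}
    - {"tx": 0, "ty": 0, "tz": 0, "wx": 0, "wy": 0, "wz": -0.03, "claw": -1}
    - {"tx": 0, "ty": 0, "tz": 0, "wx": 0, "wy": 0, "wz": 0, "claw": -1}
    - {"tx": 0, "ty": 0, "tz": 0, "wx": 0, "wy": 0, "wz": 0, "claw": -1}

```text
clock: 10.55
tool_pos: [0.4945, -0.3031, 0.2429]
eef_rot: [0.774, 0.633, 0.001, 0.001]
contact_force: [0.2, 1.0, 9.8]
opening: 0.222
finger_force: 39.9
```

```bash
python3 st.py
```

```text
{'contact_force': array([0.23, 1.02, 9.76]), 'moment': array([0.37, 0.32, 0.07]), 'q': array([ 0.2 ,  0.68,  0.48,  1.73, -0.41,  0.83,  0.67])} [ 0.4945 -0.3031  0.2429] 0.22233256112473426 10.55
yaw -0.20098195589514245
```

drive_tool:
  targets:
    - {"tx": 0, "ty": 0, "tz": 0, "wx": 0, "wy": 0, "wz": -0.02, "claw": -1}
    - {"tx": 0, "ty": 0, "tz": 0, "wx": 0, "wy": 0, "wz": -0.02, "claw": -1}
    - {"tx": 0, "ty": 0, "tz": 0, "wx": 0, "wy": 0, "wz": -0.02, "claw": -1}
    - {"tx": 0, "ty": 0, "tz": 0, "wx": 0, "wy": 0, "wz": 0, "claw": -1}
    - {"tx": 0, "ty": 0, "tz": 0, "wx": 0, "wy": 0, "wz": 0, "claw": -1}
    - {"tx": 0, "ty": 0, "tz": 0, "wx": 0, "wy": 0, "wz": 0, "claw": -1}
    - {"tx": 0, "ty": 0, "tz": 0, "wx": 0, "wy": 0, "wz": 0, "claw": -1}
    - {"tx": 0, "ty": 0, "tz": 0, "wx": 0, "wy": 0, "wz": 0, "claw": -1}

```text
clock: 11.35
tool_pos: [0.4948, -0.3023, 0.2429]
eef_rot: [0.793, 0.609, 0.001, 0.001]
contact_force: [0.4, 1.3, 10.3]
opening: 0.226
finger_force: 40.7
```

```bash
python3 st.py
```

```text
{'contact_force': array([ 0.43,  1.34, 10.28]), 'moment': array([0.56, 0.24, 0.8 ]), 'q': array([ 0.19,  0.68,  0.5 ,  1.73, -0.42,  0.83,  0.62])} [ 0.4948 -0.3023  0.2429] 0.22617632832707688 11.35
yaw -0.26052669632155445
```

At the stop (moment 0.8 Nm). Now release and retreat.

drive_tool:
  targets:
    - {"tx": 0, "ty": 0, "tz": 0, "wx": 0, "wy": 0, "wz": 0.02, "claw": -1}
    - {"tx": 0, "ty": 0, "tz": 0.05, "wx": 0, "wy": 0, "wz": 0, "claw": 1}
    - {"tx": 0, "ty": 0, "tz": 0.05, "wx": 0, "wy": 0, "wz": 0, "claw": 1}
    - {"tx": 0, "ty": 0, "tz": 0.05, "wx": 0, "wy": 0, "wz": 0, "claw": 1}
    - {"tx": 0, "ty": 0, "tz": 0.2, "wx": 0, "wy": 0, "wz": 0, "claw": 1}
    - {"tx": 0, "ty": 0, "tz": 0.8, "wx": 0, "wy": 0, "wz": 0, "claw": 1}
    - {"tx": 0, "ty": 0, "tz": 0.8, "wx": 0, "wy": 0, "wz": 0, "claw": 1}
    - {"tx": 0, "ty": 0, "tz": 0.8, "wx": 0, "wy": 0, "wz": 0, "claw": 1}

```text
clock: 12.15
tool_pos: [0.4929, -0.3026, 0.3247]
eef_rot: [0.788, 0.616, -0.0, -0.001]
contact_force: [0.1, -0.0, 1.5]
opening: 0.832
finger_force: 0.0
```

drive_tool:
  targets:
    - {"tx": -1, "ty": 0.3, "tz": 0.5, "wx": 0, "wy": 0, "wz": -0.12, "claw": -1}
    - {"tx": -1, "ty": 0.3, "tz": 0, "wx": 0, "wy": 0, "wz": -0.14, "claw": -1}
    - {"tx": -1, "ty": 0.3, "tz": 0, "wx": 0, "wy": 0, "wz": -0.14, "claw": -1}
    - {"tx": -1, "ty": 0, "tz": 0, "wx": 0, "wy": 0, "wz": -0.14, "claw": -1}
    - {"tx": 0, "ty": 0, "tz": 0, "wx": 0, "wy": 0, "wz": -0.14, "claw": -1}
    - {"tx": 0, "ty": 0, "tz": 0, "wx": 0, "wy": 0, "wz": -0.14, "claw": -1}
    - {"tx": 0, "ty": 0, "tz": 0, "wx": 0, "wy": 0, "wz": -0.14, "claw": -1}
    - {"tx": 0, "ty": 0, "tz": 0, "wx": 0, "wy": 0, "wz": -0.14, "claw": -1}

```text
clock: 12.95
tool_pos: [0.3731, -0.2755, 0.3391]
eef_rot: [0.996, 0.084, -0.0, -0.0]
contact_force: [0.4, -0.4, -0.0]
opening: 0.159
finger_force: 0.0
```

```bash
python3 st.py; python3 - <<'E'
from h import *
snap('top','t2.png');b=snap('side','s2.png')
cv2.imwrite('pics/s2c.png',cv2.convertScaleAbs(cv2.resize(np.hstack([load('top')['image'][150:310,160:330],b['image'][180:340,180:350]]),None,fx=2.3,fy=2.3,interpolation=cv2.INTER_CUBIC),alpha=1.5,beta=10))
E
```

```text
{'contact_force': array([ 0.35, -0.42, -0.01]), 'moment': array([-0.01,  0.16,  0.02]), 'q': array([-0.06,  0.5 ,  0.96,  1.93, -0.5 ,  0.97, -0.27])} [ 0.3731 -0.2755  0.3391] 0.15854647481151812 12.95
yaw -1.4019191047839619
```

View pics/s2c.png

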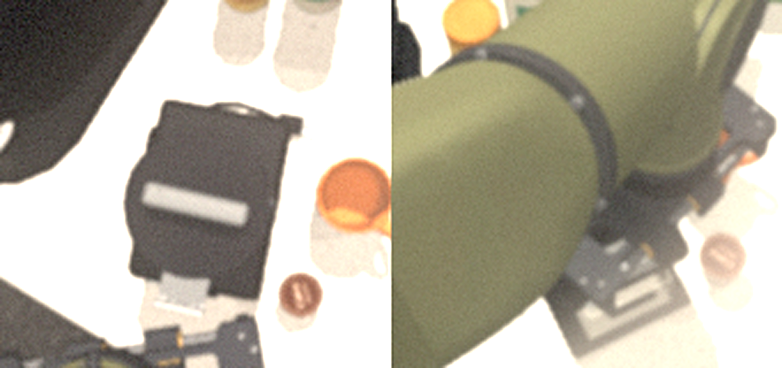

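In the top half of this view the tab points over the front, with its outer edge from about (154,306) to (203,314). The bar runs from (146,192) to (246,214), and the mug and pod are undisturbed.

```bash
python3 - <<'E'
from h import *
a=load('top')
def A(x,y,z):return at_z(a,160+x/2.3,150+y/2.3,z)
def d(p,q):v=(q-p)[:2];return np.arctan2(v[1],v[0])-np.pi/2+np.pi
for n,p,q in(('bar',A(146,192,.261),A(246,214,.261)),('tab',A(154,306,.205),A(203,314,.205)),('front',A(132,270,.13),A(262,297,.13))):
    print(n,((p+q)/2).round(4),d(p,q).round(3))
P=np.load('topP.npy')
s=a;z=a['range_z']
q=np.array([dep(a,u,v) for v in range(185,205) for u in range(200,275)])
m=abs(q[:,2]-.237)<.012;print('lid z',np.median(q[m,2]))
E
```

```text
bar [ 0.4951 -0.3043  0.261 ] -0.208
tab [ 0.3971 -0.2837  0.205 ] -0.15
front [ 0.4141 -0.2928  0.13  ] -0.194
lid z nan
  return _methods._mean(a, axis=axis, dtype=dtype,
  ret = ret.dtype.type(ret / rcount)
```

```bash
python3 - <<'E'
from h import *
a=load('top')
q=np.array([dep(a,u,v) for v in range(216,262) for u in range(220,275)])
m=abs(q[:,2]-.24)<.016;m2=abs(q[:,2]-.265)<.008
print('lid z',np.median(q[m,2]),m.sum(),np.median(q[m2,2]),m2.sum())
q=np.array([dep(a,u,v) for v in range(276,288) for u in range(228,250)]);m=(q[:,2]>.17)&(q[:,2]<.25);print('tab',np.median(q[m],axis=0),q[m][:,2].max())
E
```

```text
lid z 0.23769330583438453 2016 0.2611165005552696 443
tab [ 0.40428057 -0.28620044  0.18565177] 0.20773658395391437
```

drive_tool:
  targets:
    - {"tx": -0.37, "ty": 0.03, "tz": 0, "wx": 0, "wy": 0, "wz": -0.12, "claw": -1}
    - {"tx": 0, "ty": 0, "tz": -0.6, "wx": 0, "wy": 0, "wz": -0.12, "claw": -1}
    - {"tx": 0, "ty": 0, "tz": -0.8, "wx": 0, "wy": 0, "wz": -0.12, "claw": -1}
    - {"tx": 0, "ty": 0, "tz": -0.8, "wx": 0, "wy": 0, "wz": 0, "claw": -1}
    - {"tx": 0, "ty": 0, "tz": -0.8, "wx": 0, "wy": 0, "wz": 0, "claw": -1}
    - {"tx": 0, "ty": 0, "tz": -0.8, "wx": 0, "wy": 0, "wz": 0, "claw": -1}
    - {"tx": 0, "ty": 0, "tz": -0.8, "wx": 0, "wy": 0, "wz": 0, "claw": -1}
    - {"tx": 0, "ty": 0, "tz": -0.3, "wx": 0, "wy": 0, "wz": 0, "claw": -1}

```text
clock: 13.85
tool_pos: [0.3617, -0.2739, 0.1906]
eef_rot: [0.995, -0.099, -0.001, -0.001]
contact_force: [0.2, -1.2, -1.0]
opening: 0.005
finger_force: 0.0
```

```bash
python3 st.py
```

```text
{'contact_force': array([ 0.23, -1.25, -0.99]), 'moment': array([0.08, 0.12, 0.01]), 'q': array([ 0.09,  0.72,  0.79,  2.15, -0.88,  0.64, -0.26])} [ 0.3617 -0.2739  0.1906] 0.004943972677863717 13.85
yaw -1.7696089679975489
```

drive_tool:
  targets:
    - {"tx": 0.2, "ty": -0.04, "tz": 0, "wx": 0, "wy": 0, "wz": 0, "claw": -1}
    - {"tx": 0.2, "ty": -0.04, "tz": 0, "wx": 0, "wy": 0, "wz": 0, "claw": -1}
    - {"tx": 0.2, "ty": -0.04, "tz": 0, "wx": 0, "wy": 0, "wz": 0, "claw": -1}
    - {"tx": 0.2, "ty": -0.04, "tz": 0, "wx": 0, "wy": 0, "wz": 0, "claw": -1}
    - {"tx": 0.2, "ty": -0.04, "tz": 0, "wx": 0, "wy": 0, "wz": 0, "claw": -1}
    - {"tx": 0.2, "ty": -0.04, "tz": 0, "wx": 0, "wy": 0, "wz": 0, "claw": -1}
    - {"tx": 0.2, "ty": -0.04, "tz": 0, "wx": 0, "wy": 0, "wz": 0, "claw": -1}
    - {"tx": 0, "ty": 0, "tz": 0, "wx": 0, "wy": 0, "wz": 0, "claw": -1}

```text
clock: 14.65
tool_pos: [0.4055, -0.2835, 0.1921]
eef_rot: [0.995, -0.1, 0.0, 0.0]
contact_force: [-0.7, -0.4, 0.4]
opening: 0.007
finger_force: 0.0
```

```bash
python3 st.py
```

```text
{'contact_force': array([-0.74, -0.44,  0.35]), 'moment': array([ 0.07,  0.13, -0.08]), 'q': array([ 0.05,  0.76,  0.81,  2.04, -0.86,  0.72, -0.35])} [ 0.4055 -0.2835  0.1921] 0.006573211799360398 14.65
yaw -1.771589466376951
```

Dist ≈ 90 mm. Push on slowly until the stop is felt.

drive_tool:
  targets:
    - {"tx": 0.06, "ty": -0.01, "tz": 0, "wx": 0, "wy": 0, "wz": 0, "claw": -1}
    - {"tx": 0.06, "ty": -0.02, "tz": 0, "wx": 0, "wy": 0, "wz": 0, "claw": -1}
    - {"tx": 0.06, "ty": -0.01, "tz": 0, "wx": 0, "wy": 0, "wz": 0, "claw": -1}
    - {"tx": 0.06, "ty": -0.01, "tz": 0, "wx": 0, "wy": 0, "wz": 0, "claw": -1}
    - {"tx": 0, "ty": 0, "tz": 0, "wx": 0, "wy": 0, "wz": 0, "claw": -1}
    - {"tx": 0, "ty": 0, "tz": 0, "wx": 0, "wy": 0, "wz": 0, "claw": -1}
    - {"tx": 0, "ty": 0, "tz": 0, "wx": 0, "wy": 0, "wz": 0, "claw": -1}
    - {"tx": 0, "ty": 0, "tz": 0, "wx": 0, "wy": 0, "wz": 0, "claw": -1}

```text
clock: 15.45
tool_pos: [0.4114, -0.2847, 0.1921]
eef_rot: [0.995, -0.101, -0.0, 0.0]
contact_force: [-2.3, -0.7, 0.3]
opening: 0.004
finger_force: 1.2
```

```bash
python3 st.py
```

```text
{'contact_force': array([-2.26, -0.7 ,  0.33]), 'moment': array([ 0.07,  0.57, -0.05]), 'q': array([ 0.05,  0.77,  0.82,  2.02, -0.85,  0.74, -0.36])} [ 0.4114 -0.2847  0.1921] 0.004393193600056578 15.45
yaw -1.7728020225567642
```

drive_tool:
  targets:
    - {"tx": 0.04, "ty": -0.01, "tz": 0, "wx": 0, "wy": 0, "wz": 0, "claw": -1}
    - {"tx": 0.04, "ty": -0.01, "tz": 0, "wx": 0, "wy": 0, "wz": 0, "claw": -1}
    - {"tx": 0.03, "ty": -0.01, "tz": 0, "wx": 0, "wy": 0, "wz": 0, "claw": -1}
    - {"tx": 0, "ty": 0, "tz": 0, "wx": 0, "wy": 0, "wz": 0, "claw": -1}
    - {"tx": 0, "ty": 0, "tz": 0, "wx": 0, "wy": 0, "wz": 0, "claw": -1}
    - {"tx": 0, "ty": 0, "tz": 0, "wx": 0, "wy": 0, "wz": 0, "claw": -1}
    - {"tx": 0, "ty": 0, "tz": 0, "wx": 0, "wy": 0, "wz": 0, "claw": -1}
    - {"tx": 0, "ty": 0, "tz": 0, "wx": 0, "wy": 0, "wz": 0, "claw": -1}

```text
clock: 16.25
tool_pos: [0.4123, -0.2857, 0.1921]
eef_rot: [0.995, -0.102, -0.002, -0.0]
contact_force: [-8.3, 1.0, 3.4]
opening: 0.003
finger_force: 4.1
```

```bash
python3 st.py
```

```text
{'contact_force': array([-8.27,  1.04,  3.37]), 'moment': array([ 0.08,  1.76, -0.01]), 'q': array([ 0.05,  0.77,  0.82,  2.02, -0.85,  0.74, -0.37])} [ 0.4123 -0.2857  0.1921] 0.003267384682795777 16.25
yaw -1.7742213407690055
```

8 N at 75 mm from the axis: the gate is at its end stop. Back off and look.

drive_tool:
  targets:
    - {"tx": -0.2, "ty": 0.04, "tz": 0, "wx": 0, "wy": 0, "wz": 0, "claw": -1}
    - {"tx": -0.5, "ty": 0.1, "tz": 0, "wx": 0, "wy": 0, "wz": 0, "claw": -1}
    - {"tx": -0.7, "ty": 0.15, "tz": 0, "wx": 0, "wy": 0, "wz": 0, "claw": -1}
    - {"tx": -0.2, "ty": 0, "tz": 1, "wx": 0, "wy": 0, "wz": 0, "claw": -1}
    - {"tx": 0, "ty": 0, "tz": 1, "wx": 0, "wy": 0, "wz": 0, "claw": -1}
    - {"tx": 0, "ty": 0.5, "tz": 1, "wx": 0, "wy": 0, "wz": 0, "claw": -1}
    - {"tx": 0, "ty": 1, "tz": 1, "wx": 0, "wy": 0, "wz": 0, "claw": -1}
    - {"tx": 0, "ty": 1, "tz": 1, "wx": 0, "wy": 0, "wz": 0, "claw": -1}

```text
clock: 17.05
tool_pos: [0.3676, -0.2014, 0.3435]
eef_rot: [0.995, -0.101, 0.001, 0.0]
contact_force: [1.7, 0.3, 0.5]
opening: 0.004
finger_force: 0.0
```

drive_tool:
  targets:
    - {"tx": 0, "ty": 1, "tz": 0, "wx": 0, "wy": 0, "wz": 0, "claw": -1}
    - {"tx": 0, "ty": 1, "tz": 0, "wx": 0, "wy": 0, "wz": 0, "claw": -1}
    - {"tx": 0, "ty": 1, "tz": 0, "wx": 0, "wy": 0, "wz": 0, "claw": -1}
    - {"tx": 0, "ty": 1, "tz": 0, "wx": 0, "wy": 0, "wz": 0, "claw": -1}
    - {"tx": 0, "ty": 1, "tz": 0, "wx": 0, "wy": 0, "wz": 0, "claw": -1}
    - {"tx": 0, "ty": 1, "tz": 0, "wx": 0, "wy": 0, "wz": 0, "claw": -1}
    - {"tx": 0, "ty": 1, "tz": 0, "wx": 0, "wy": 0, "wz": 0, "claw": -1}
    - {"tx": 0, "ty": 1, "tz": 0, "wx": 0, "wy": 0, "wz": 0, "claw": -1}

```text
clock: 17.85
tool_pos: [0.3676, 0.0398, 0.3424]
eef_rot: [0.995, -0.1, 0.001, -0.001]
contact_force: [1.0, -0.2, 0.0]
opening: 0.005
finger_force: 0.0
```

```bash
python3 st.py; python3 - <<'E'
from h import *
snap('top','t3.png');b=snap('side','s3.png')
cv2.imwrite('pics/s3c.png',cv2.convertScaleAbs(cv2.resize(np.hstack([load('top')['image'][150:310,160:330],b['image'][180:340,190:360]]),None,fx=2.3,fy=2.3,interpolation=cv2.INTER_CUBIC),alpha=1.5,beta=10))
E
```

```text
{'contact_force': array([ 1.  , -0.15,  0.05]), 'moment': array([ 0.04,  0.12, -0.02]), 'q': array([-1.09,  0.5 ,  1.38,  2.15, -0.61,  0.98, -1.14])} [0.3676 0.0398 0.3424] 0.005055420662484782 17.85
yaw -1.7714175069095741
```

View pics/s3c.png

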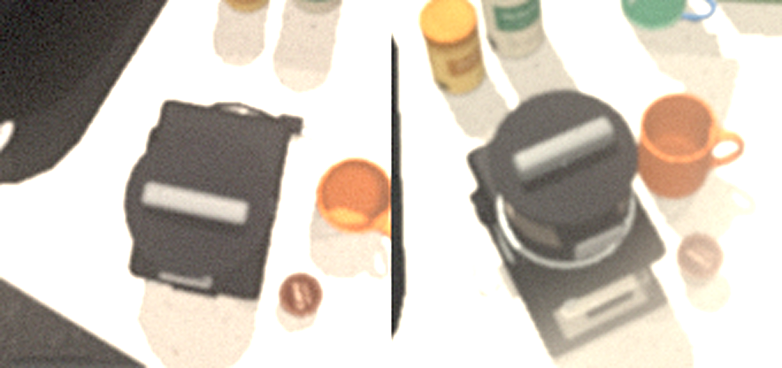

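The tab has moved in from about (178,310) to (186,282) in the crop, roughly 26 mm. The bar and hopper are still locked, and the bystanders are in place. I'm handing the job in.

```bash
python3 -c "
from plant import workorder
print(workorder.finish_job())"
```

```text
the job is handed in; nothing more can be done
None
```

The hopper is locked at the stop with its gate tab over the grinder's front, the gate was then pushed in to its end stop, the mug, pod and honey jar look undisturbed in the last pictures (I did not check the teaspoon), and the job was handed in at about 18 s.

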